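# Shut the bench air valve under the sliding cover

## Task

The repair bench's air-valve box has two lever handles hidden under its sliding cover. Slide the cover all the way back by pushing on its upright rib, then push the handle with the round disc on its end fully shut, clockwise until it stops across its pipe. Leave the other, plain handle as it is and do not move or pick up the things lying around the box: the whole job is only pushing with the fingertips, nothing is grasped.

Things in the scene. Friction and masses are not known exactly. Their poses are not given: they have to be found in the camera images.
- valve_box: Grey open-topped box fixed to the bench. Origin: on the bench under the centre of the open valve bay; x points to the back of the box (away from the robot, the way the cover opens), y to its left, z up. Two pipes run along x through the bay at y = -80 and +45 mm, each with a valve and lever handle; which valve is at which place varies.
- bay_mouth (a point): Centre of the bay's rim, 95 mm above the bench. The bay is 200 (x) by 300 mm (y) inside, walls 6 mm; the cover's rails stand 103 mm high at y = +-161 mm, from x = -106 to +254 mm; a solid block 85 mm high lies behind the bay to x = +251 mm. In the bay the handles lie 60 to 74 mm above the bench; below them are only the pipes and valve bodies, up to 51 mm high, 38 mm wide.
- cover (a joint): How far the cover is slid back, m: 0 = bay closed, 0.18 = fully back (end stop); starts at 0 to 0.02. Flat bare-metal plate 208 mm (x) by 314 mm (y), top face 103 mm above the bench, captive in its rails (cannot be lifted), stays where it is left; about 3 N moves it.
- cover_rib (a point): Middle of the top edge of the upright dark plastic rib on the cover, the thing to push on: 8 mm thick (x), 120 mm wide (y), standing 26 mm above the cover (top 129 mm above the bench). It moves with the cover and its axes are parallel to those of valve_box; it lies 55 mm in front of the cover's centre, 49 mm behind the cover's front edge.
- disc_handle (a joint): Turn of the marked handle, rad: 0 = open (handle along its pipe, pointing to the front of the box, -x), 1.571 = shut (against its stop, across the pipe, pointing to the box's left, +y). Shutting is clockwise seen from above. It starts at 0 to 0.25, stays where it is left, and needs about 0.12 N m (2 to 3 N at its end).
- disc_handle_pivot (a point): Centre of the top of the marked handle's hub (26 mm diameter), on its vertical turning axis, 74 mm above the bench, 20 mm behind the bay's centre. Plain steel bar handle 14 mm wide and 14 mm high (60 to 74 mm above the bench), ending in a round flat disc.
- disc_handle_end (a point): Centre of the top of the round disc (32 mm diameter, 14 mm thick) that marks the end of this handle; 69 mm from the pivot; the handle's farthest edge is 85 mm from the pivot. Its x axis points from the disc to the pivot.
- plain_handle (a joint): Turn of the other handle, rad, with the same meaning; it starts open at 0 to 0.25 and must stay as it is.
- plain_handle_pivot (a point): As for the marked handle: centre of the top of the plain handle's hub, 74 mm above the bench.
- plain_handle_end (a point): Point on top of the plain handle, 69 mm from its pivot. The handle is a straight steel bar 14 mm wide, 14 mm high, with a square end 85 mm from the pivot, no disc.
- meter: Black hand-held multimeter lying beside the box, 75 x 140 x 42 mm, origin under its centre. Leave alone.
- flux_jar: Small round jar with a white cap, 44 mm diameter, 55 mm high, origin under its centre. Leave alone.
- driver: Screwdriver lying on the bench, origin under its middle. Leave alone.

How it is judged:
On the way, in this order (a step that is already met when the one before it is completed fails the run):
1. the cover is slid back by at least 160 of its 180 mm (value of joint cover above 0.16 m), for 0.1 s.
2. the handle with the disc is pushed shut (value of joint disc_handle above 1.45 rad), for 0.2 s.
At the end, for the whole second after the job is handed in: The cover is back by at least 155 of its 180 mm, the handle with the disc is at rest within 0.12 rad (7 degrees) of its shut stop, the plain handle's end is within 15 mm of where it was, and the meter, jar and screwdriver are within 15 mm of where they lay (value of joint cover above 0.155 m and value of joint disc_handle above 1.45 rad and not (velocity of joint disc_handle above 0.05 rad/s) and not (velocity of joint disc_handle below -0.05 rad/s) and distance of each of plain_handle_end, meter, flux_jar, driver from where it was at the start of the episode below 0.015 m); the robot touches nothing.
It fails at once if the plain handle is turned (its end moves more than 15 mm) (distance of plain_handle_end from where it was at the start of the episode above 0.015 m).
It fails at once if the meter, jar or screwdriver is moved, lifted or carried (more than 15 mm) (distance of any of meter, flux_jar, driver from where it was at the start of the episode above 0.015 m).
It also fails if it takes over 54 s, if anything falls off the work surface, if the arm or the gripper's body presses on something with over 40 N, if the wrist force passes 120 N, or if a joint passes its speed limit or range.

## Robot

A 6-joint arm with a two-finger parallel gripper is mounted at the origin on the work surface. World frame = base frame: x ahead of the robot, y to its left, z up, the work surface at z = 0. Lengths are in m, angles in rad, forces in N, time in s.
With the tool pointing down it reaches from about 0.375 to 0.975 m from the base axis. Payload 3.8 kg.
Tool frame: the origin (TCP) lies midway between the tips of the shut fingers; the grasp point (between the pads) lies 19 mm behind it; x points along the fingers, y is the direction in which the jaws open and shut, and the axes are right-handed (so a half turn about x gives the same grasp; the last joint's range is limited). The gripper opens to 85 mm and grips with 20 to 120 N. Pads are 22 mm wide; open, the fingers measure 114 mm over their backs; the gripper's body (76 mm by 85 mm) begins 54 mm behind the grasp point. The pads swing forward as they close: fully open they stand 13 mm farther back than shut.
Start: joints at [-1.143, 0.264, 1.604, -0, 1.274, -0.037], TCP at [0.303, -0.603, 0.231] pointing down, gripper open.
Joint ranges: [-2.63, 2.63], [-0.94, 2.18], [0.31, 2.57], [-1.31, 4.45], [0, 2.66], [-2.55, 2.55]. Speed limits (rad/s): [2.57, 2.57, 3.14, 3.14, 3.14, 3.14].

## Interface

Orientations are given as a unit quaternion [w, x, y, z].
In Python, from plant import bot gives the robot as it stands. Calls block until the motion is done:
- bot.move_ptp(position, orientation): joint-space move of the TCP to a pose.
- bot.line_to(position, frame=None, rate=0.15): straight line of the TCP; frame=None keeps the orientation; rate is the mean speed in m/s.
- bot.move_j(angles): joint-space move.
- bot.gripper_to(opening): opening from 0.0 (shut) to 1.0 (fully open); the grip force is fixed at half the most; returns when the fingers have stopped.
- bot.dwell(seconds).
- bot.inverse_kinematics(position, orientation): joint angles nearest the present ones, or None.
- bot.get_obs(): the state.
- bot.grab_frame(name): name is "side" or "top" or "wrist"; returns a dict with "image" (420x560x3 uint8, red, green, blue), "fx", "fy", "cx", "cy" (pixels), "rvec" (rotation vector, rad) and "tvec" (3), from world to camera coordinates, as OpenCV has them. Camera axes: x right, y down, z forward; pixel columns grow to the right and rows downward; lengths in m; the calibration is good to about 2 mm. A picture is of the moment at which its call begins. There is no depth.
A pose or a line that the arm cannot do raises bot.IKError and nothing moves.
- bot.sign_off(): hands the job in, once; it reports no verdict.
The state is a dict: "time_s": time; "joint_pos": joint angles; "qvel": joint speeds; "tau": joint torques, N m; "tcp_pos": TCP position; "orientation": TCP orientation; "contact_force": force on the tool from outside, world axes, zero at the start; "ft_torque": the same for the moment, N m; "width": opening from 0.0 (shut) to 1.0 (fully open).
Only numpy, scipy, OpenCV 4.12 (cv2) and the standard library are available. Lean on these libraries where they do the work, as an engineer would, in place of code of your own. Each camera call takes 0.05 s, during which the arm holds its last target.

## Working session

There is one attempt and no reset: what is moved stays moved. The work goes in short steps, each a Python script; the robot and the scene stay as the last script left them, time stands still between calls to the robot, and variables do not carry over. Pictures are saved under pics/ and viewed, and the job is handed in when it is done.

```bash
mkdir -p pics; ls; python3 - <<'E'
from plant import bot
import cv2
o=bot.get_obs();print(o['time_s'],o['tcp_pos'],o['orientation'],o['width'])
for n in ['side','top','wrist']:
    f=bot.grab_frame(n);cv2.imwrite(f'pics/a_{n}.png',f['image'][:,:,::-1]);print(n,f['fx'],f['cx'],f['cy'],f['rvec'],f['tvec'])
E
```

```text
pics
0.0 [ 0.30224097 -0.60271373  0.22994606] [-0.1620503  -0.6879475  -0.16363532  0.68825244] 1.003674694201801
side 415.8964965803703 280.32123439106437 203.94991571812344 [ 0.20434514 -2.74538397  1.34296384] [0.55673057 0.11979283 0.83542644]
top 435.9717136741086 275.3754998028546 212.054695356119 [ 2.14283317 -2.12746688  0.16801935] [0.06533664 0.57382879 0.93786713]
wrist 323.30721711132264 281.6078281829941 210.20204887510337 [-2.43149375  1.49641617  0.2487804 ] [-0.67548403 -0.04404982  0.38029134]
```

View pics/a_top.png

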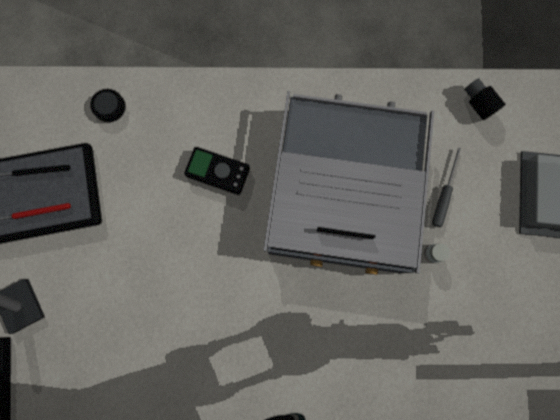

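View pics/a_side.png

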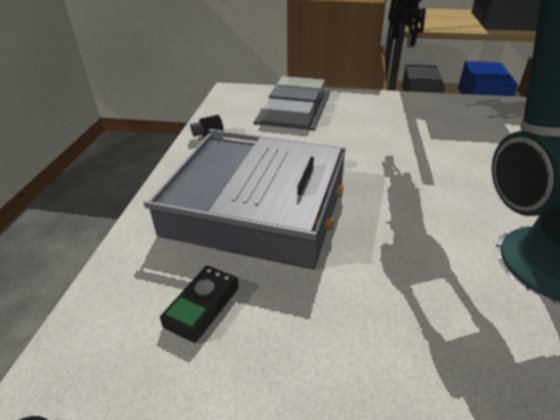

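The top view shows the box with its front at rows 250–270. The rib is dark, at about (318,231)–(374,236), the jar at (437,253), the driver at (445,190) and the meter at (217,170). I'll zoom in to measure.

```bash
cat > h.py <<'E'
import numpy as np,cv2
def ray(f,uv,z):
    R,_=cv2.Rodrigues(np.array(f['rvec'],float));t=np.array(f['tvec'],float)
    uv=np.atleast_2d(np.array(uv,float))
    d=np.c_[(uv[:,0]-f['cx'])/f['fx'],(uv[:,1]-f['cy'])/f['fy'],np.ones(len(uv))]@R
    c=-R.T@t
    return c+d*((z-c[2])/d[:,2])[:,None]
def proj(f,P):
    K=np.array([[f['fx'],0,f['cx']],[0,f['fy'],f['cy']],[0,0,1.]])
    return cv2.projectPoints(np.array(P,float).reshape(-1,3),np.array(f['rvec'],float),np.array(f['tvec'],float),K,None)[0][:,0]
E
python3 - <<'E'
from plant import bot
from h import *
f=bot.grab_frame('top');im=f['image']
g=cv2.cvtColor(im,cv2.COLOR_RGB2GRAY)
m=np.zeros_like(g);m[215:245,300:390]=(g[215:245,300:390]<50)*255
c=max(cv2.findContours(m,0,2)[0],key=cv2.contourArea)
r=cv2.minAreaRect(c);b=cv2.boxPoints(r);print(r);print(b)
print(ray(f,b,.129))
print('rough corners',ray(f,[(268,250),(418,270),(290,96),(432,112)],.103))
crop=im[80:290,250:470,::-1];cv2.imwrite('pics/b.png',cv2.resize(crop,None,fx=2.8,fy=2.8,interpolation=2))
E
```

```text
((344.9599609375, 233.27999877929688), (58.265602111816406, 5.374011516571045), 8.130102157592773)
[[315.73996 231.82   ]
 [316.49997 226.5    ]
 [374.17996 234.73999]
 [373.41995 240.06   ]]
[[ 0.51941894 -0.01403666  0.129     ]
 [ 0.53042455 -0.0156787   0.129     ]
 [ 0.51424994 -0.13359217  0.129     ]
 [ 0.50331522 -0.13172493  0.129     ]]
rough corners [[ 0.48341293  0.08403844  0.103     ]
 [ 0.4441234  -0.22828345  0.103     ]
 [ 0.82577062  0.03862831  0.103     ]
 [ 0.79018683 -0.27470372  0.103     ]]
```

View pics/b.png

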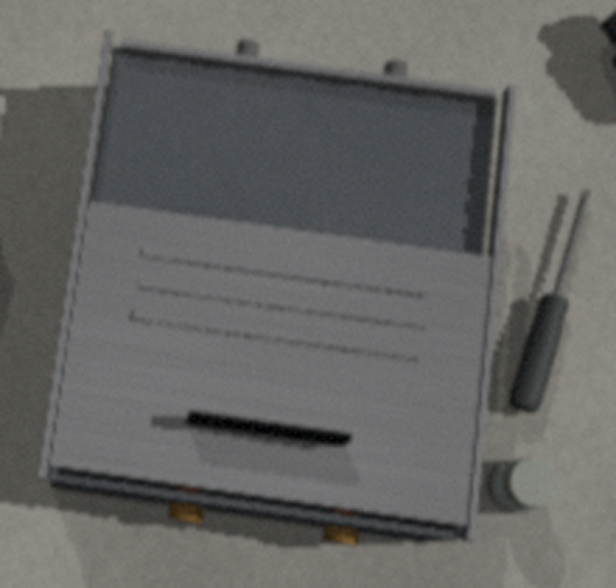

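Box yaw is about −7.6° and the rib centre about (0.517, −0.074). Next I shut the gripper, find the rib by touch, and push the cover most of the way back.

```bash
cat >> h.py <<'E'
from scipy.spatial.transform import Rotation as Rn
def fitbox(f):
    px=[(265,249.6),(288.2,92.5),(417.1,272),(431.4,112)]
    P=ray(f,px,.103)[:,:2]
    dl=P[1]-P[0];dr=P[3]-P[2]
    d=dl/np.linalg.norm(dl)+dr/np.linalg.norm(dr);yaw=np.arctan2(d[1],d[0])
    return P.mean(0)-.074*np.array([np.cos(yaw),np.sin(yaw)]),yaw,P
def quat(yaw):
    "tool down, tool z along heading yaw (tool y to its left)"
    c,s=np.cos(yaw),np.sin(yaw)
    M=np.array([[0,-s,c],[0,c,s],[-1,0,0]]);q=Rn.from_matrix(M).as_quat()
    return np.r_[q[3],q[:3]]
E
python3 - <<'E'
from plant import bot
from h import *
f=bot.grab_frame('top');C,yaw,P=fitbox(f)
C=np.array(C);print(C,np.degrees(yaw),np.linalg.norm(P[1]-P[0]),np.linalg.norm(P[3]-P[2]),np.linalg.norm(P[0]-P[2]))
R=np.array([[np.cos(yaw),-np.sin(yaw)],[np.sin(yaw),np.cos(yaw)]])
rib=R.T@(np.array([.517,-.0737])-C);print('rib in box',rib)
np.savez('box.npz',C=C,yaw=yaw)
print('pipes back',R.T@(ray(f,[(338,97),(391.5,104)],.03)[0,:2]-C),R.T@(ray(f,[(391.5,104)],.03)[0,:2]-C))
W=lambda x,y,z:np.r_[C+R@[x,y],z]
bot.gripper_to(0.0)
y=rib[1]
bot.move_ptp(W(-.097,y,.22),quat(yaw))
o=bot.get_obs();print(o['time_s'],o['tcp_pos'],o['contact_force'],o['joint_pos'])
bot.line_to(W(-.097,y,.115),rate=.1)
b=bot.get_obs();print(b['time_s'],b['tcp_pos'],b['contact_force'])
x=-.097
while x<-.04:
    x+=.003;bot.line_to(W(x,y,.115),rate=.05)
    o=bot.get_obs();F=R.T@(o['contact_force']-b['contact_force'])[:2]
    if abs(F[0])>1.2:break
print('contact',x,R.T@(o['tcp_pos'][:2]-C),F,o['time_s'])
E
```

```text
[ 0.56376295 -0.08171951] -7.715923823927562 0.353029989527531 0.353351992188433 0.3196439973291598
rib in box [-0.04741627  0.00166843]
pipes back [0.28981524 0.04246989] [ 0.29011241 -0.08620163]
3.0417 [ 0.46810657 -0.06757314  0.22016237] [-0.24930338 -0.58948381 -0.03706748] [-1.95869614e-01 -1.18134061e-01  2.03311284e+00 -2.39416298e-04
  1.22623991e+00 -1.63086805e+00]
4.2417 [ 0.46858717 -0.06718975  0.11575344] [ 0.01649828 -0.19202227 -0.04529161]
contact -0.07899999999999999 [-0.07878297  0.00166751] [-1.36948443  0.86334802] 5.7417
```

```bash
python3 - <<'E'
from plant import bot
from h import *
d=np.load('box.npz');C,yaw=d['C'],float(d['yaw'])
R=np.array([[np.cos(yaw),-np.sin(yaw)],[np.sin(yaw),np.cos(yaw)]])
W=lambda x,y,z:np.r_[C+R@[x,y],z]
bot.dwell(.2);print(bot.get_obs()['contact_force'])
x=-.079
while x<-.04:
    x+=.003;bot.line_to(W(x,.0017,.115),rate=.05);bot.dwell(.05)
    o=bot.get_obs();F=R.T@(o['contact_force'])[:2];print(round(x,3),F.round(2))
    if F[0]<-1.8:break
print(o['time_s'],o['tcp_pos'])
f=bot.grab_frame('side');cv2.imwrite('pics/c_s.png',cv2.resize(f['image'][100:280,130:370,::-1],None,fx=3,fy=3))
E
```

```text
[-0.86744434  0.85960506 -0.49988511]
-0.076 [0.83 0.11]
-0.073 [-0.55  0.43]
-0.07 [-0.52  0.33]
-0.067 [-0.03 -0.52]
-0.064 [0.54 0.19]
-0.061 [ 0.46 -0.16]
-0.058 [-0.45 -0.05]
-0.055 [-0.43  0.64]
-0.052 [-1.19 -0.41]
-0.049 [-0.5  -0.41]
-0.046 [-0.93 -0.01]
-0.043 [-1.35  0.26]
-0.04 [-0.82  0.32]
9.8417 [ 0.5246588  -0.07469501  0.11502448]
```

View pics/c_s.png

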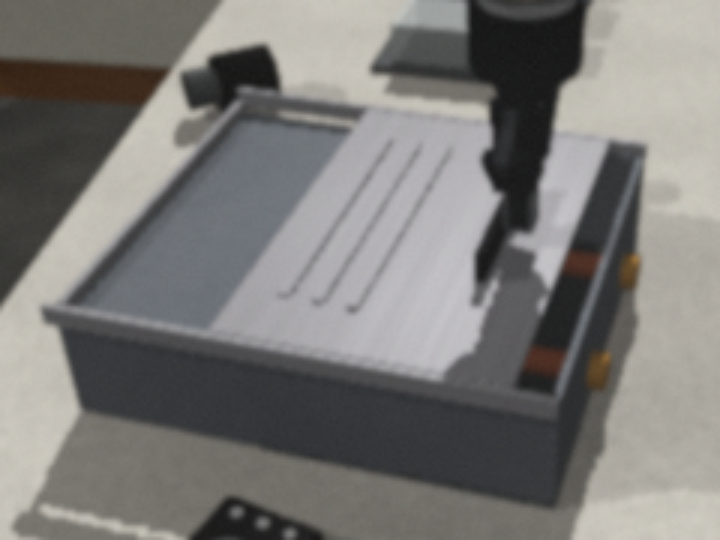

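The side view shows the fingertip against the rib and the cover already partly back, with a gap at the front edge. I'll keep pushing.

```bash
python3 - <<'E'
from plant import bot
from h import *
d=np.load('box.npz');C,yaw=d['C'],float(d['yaw'])
R=np.array([[np.cos(yaw),-np.sin(yaw)],[np.sin(yaw),np.cos(yaw)]])
W=lambda x,y,z:np.r_[C+R@[x,y],z]
bot.line_to(W(.095,.0017,.115),rate=.06)
for x in (.099,.102):
    bot.line_to(W(x,.0017,.115),rate=.03);bot.dwell(.1)
    F=R.T@bot.get_obs()['contact_force'][:2];print(x,F)
    if F[0]<-6:break
bot.line_to(W(.07,.0017,.115),rate=.1)
bot.line_to(W(.07,.0017,.2),rate=.15)
bot.move_ptp(W(-.19,.0017,.30),quat(yaw))
o=bot.get_obs();print(o['time_s'],o['tcp_pos'])
for n in ['top','side','wrist']:
    f=bot.grab_frame(n);im=f['image']
    cv2.imwrite(f'pics/d_{n}.png',cv2.resize(im[80:290,250:470,::-1],None,fx=2.8,fy=2.8,interpolation=2) if n=='top' else im[:,:,::-1])
    np.save(f'd_{n}.npy',f,allow_pickle=True)
E
```

```text
0.099 [ 0.37445784 -0.56674727]
0.102 [-1.27371843 -0.94240267]
15.2833 [ 0.37615614 -0.05461604  0.29946832]
```

View pics/d_top.png

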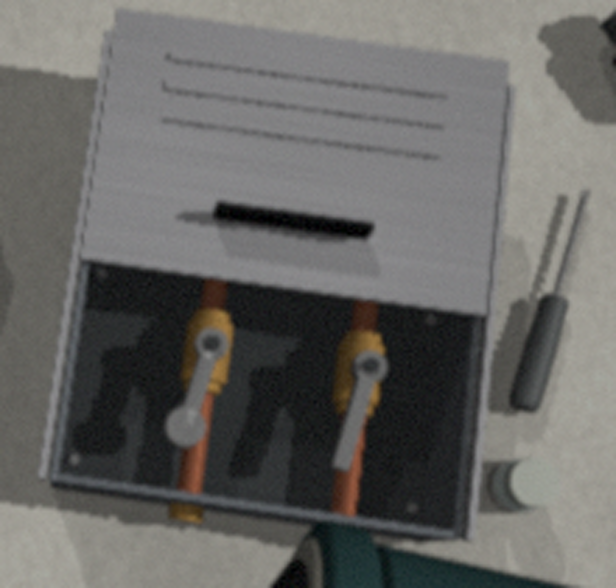

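View pics/d_wrist.png

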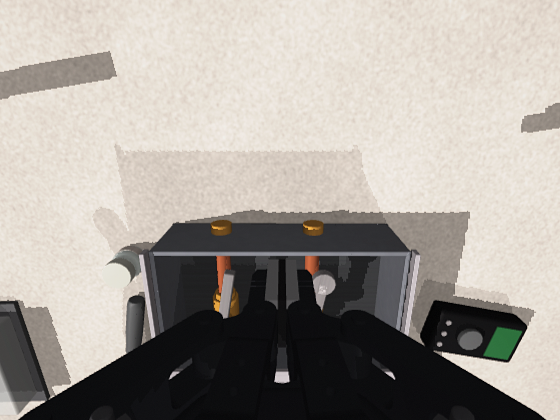

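The cover looks fully back, with the rib at zoomed (294,219). The disc handle is on the left: pivot at zoomed (211,342), disc at (186,426). The plain handle is on the right, (371,367) to (342,468). I'll convert these to box coordinates.

```bash
python3 - <<'E'
from h import *
f=np.load('d_top.npy',allow_pickle=True).item()
d=np.load('box.npz');C,yaw=d['C'],float(d['yaw'])
R=np.array([[np.cos(yaw),-np.sin(yaw)],[np.sin(yaw),np.cos(yaw)]])
im=f['image'];g=cv2.cvtColor(im,cv2.COLOR_RGB2GRAY)
B=lambda uv,z:(ray(f,uv,z)[:,:2]-C)@R
z=lambda p:(p[0]/2.8+250,p[1]/2.8+80)
p,e,pp,pe=B([z((211,342)),z((186,426)),z((371,367)),z((342,468))],.074)
print('pivot',p,'disc',e,np.linalg.norm(e-p),'ang',np.arctan2(e[1]-p[1],-(e[0]-p[0])))
print('plain',pp,pe,np.arctan2(pe[1]-pp[1],-(pe[0]-pp[0])))
m=np.zeros_like(g);m[145:172,320:392]=(g[145:172,320:392]<50)*255
c=max(cv2.findContours(m,0,2)[0],key=cv2.contourArea);b=cv2.boxPoints(cv2.minAreaRect(c))
print('rib',B(b,.129).round(4),'cover front edge',B([z((82,262)),z((485,313))],.103))
E
```

```text
pivot [0.02219609 0.04456076] disc [-0.04646869  0.05559689] 0.06954602124299372 ang 0.159361910436475
plain [ 0.02009206 -0.08190542] [-0.06182833 -0.06785606] 0.16984785585737008
rib [[ 0.105   0.0602]
 [ 0.1186  0.06  ]
 [ 0.1178 -0.0579]
 [ 0.1043 -0.0575]] cover front edge [[ 0.06460504  0.15315005]
 [ 0.06827349 -0.15744621]]
```

Cover is at about 0.170, which passes. The disc handle is at about 0.16 rad with its pivot at box (0.021, 0.045). Next I push along the arc, with the tool heading following the handle.

```bash
python3 - <<'E'
from plant import bot
from h import *
d=np.load('box.npz');C,yaw=d['C'],float(d['yaw'])
R=np.array([[np.cos(yaw),-np.sin(yaw)],[np.sin(yaw),np.cos(yaw)]])
W=lambda p,z:np.r_[C+R@p,z]
piv=np.array([.021,.0448]);r=.038
def pose(th,gap=0,z=.060):
    u=np.array([-np.cos(th),np.sin(th)]);t=np.array([np.sin(th),np.cos(th)])
    return W(piv+r*u-(.018+gap)*t,z),quat(yaw+np.pi/2-th+flip)
for flip in (0,np.pi):
    for th in (.16,.8,1.57):
        j=bot.inverse_kinematics(*pose(th));print(flip,th,None if j is None else np.round(j,2))
flip=0
if bot.inverse_kinematics(*pose(.16)) is None or bot.inverse_kinematics(*pose(1.57)) is None: flip=np.pi
bot.move_ptp(*pose(.16,.015,.2))
p,q=pose(.16,.015);bot.line_to(p,rate=.12)
o=bot.get_obs();print(o['time_s'],o['tcp_pos'],p,o['contact_force'])
for th in list(np.arange(.16,1.5,.1))+[1.5,1.53]:
    p,q=pose(th);bot.line_to(p,frame=q,rate=.05)
    o=bot.get_obs();F=R.T@o['contact_force'][:2];print(round(th,2),F.round(1),round(o['time_s'],1))
    if np.linalg.norm(F)>15:break
f=bot.grab_frame('top');cv2.imwrite('pics/e_top.png',cv2.resize(f['image'][80:290,250:470,::-1],None,fx=2.8,fy=2.8,interpolation=2))
E
```

```text
0 0.16 None
0 0.8 [-0.08  0.21  2.02 -0.    0.92 -2.29]
0 1.57 [-0.04  0.25  1.97 -0.    0.93 -1.48]
3.141592653589793 0.16 [-0.13  0.2   2.02 -0.    0.92  0.17]
3.141592653589793 0.8 [-0.08  0.21  2.02 -0.    0.92  0.85]
3.141592653589793 1.57 [-0.04  0.25  1.97 -0.    0.93  1.66]
18.3167 [ 0.54554691 -0.06081571  0.06095959] [ 0.54464165 -0.06068622  0.06      ] [0.85535225 0.42541664 0.28142697]
0.16 [-0.3  0.2] 18.8
0.26 [ 0.1 -0.2] 19.0
0.36 [ 0.2 -1.6] 19.3
0.46 [ 0.3 -2.4] 19.5
0.56 [-0.6 -1.8] 19.8
0.66 [-0.1 -0.9] 20.0
0.76 [-0.  -0.7] 20.3
0.86 [ 0.2 -1.5] 20.5
0.96 [-0.7 -0.5] 20.8
1.06 [-1.  -0.7] 21.0
1.16 [-1.6 -0.7] 21.3
1.26 [-3.3  1.2] 21.5
1.36 [-1.8  0.3] 21.8
1.46 [-1.6  1. ] 22.0
1.5 [-2.5 -0. ] 22.3
1.53 [-2.4  0.8] 22.5
```

View pics/e_top.png

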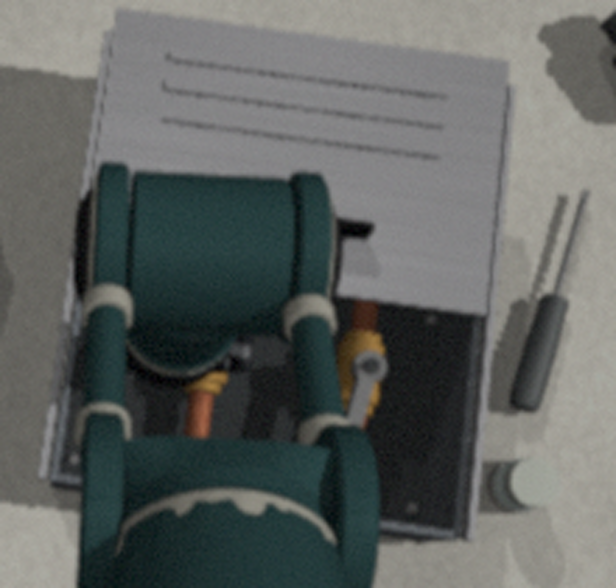

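The arm hides the handle in this view. I'll keep going in small steps until I feel the stop, then back off and look.

```bash
python3 - <<'E'
from plant import bot
from h import *
d=np.load('box.npz');C,yaw=d['C'],float(d['yaw'])
R=np.array([[np.cos(yaw),-np.sin(yaw)],[np.sin(yaw),np.cos(yaw)]])
W=lambda p,z:np.r_[C+R@p,z]
piv=np.array([.021,.0448]);r=.038
def pose(th,gap=0,z=.060):
    u=np.array([-np.cos(th),np.sin(th)]);t=np.array([np.sin(th),np.cos(th)])
    return W(piv+r*u-(.018+gap)*t,z),quat(yaw+np.pi/2-th+np.pi)
for th in np.arange(1.55,1.7,.02):
    p,q=pose(th);bot.line_to(p,frame=q,rate=.03);bot.dwell(.1)
    o=bot.get_obs();F=R.T@o['contact_force'][:2];print(round(th,2),F.round(1))
    if F[0]<-6:break
bot.dwell(.3)
bot.line_to(pose(th,.02)[0],rate=.06)
bot.line_to(pose(th,.02,.22)[0],rate=.15)
bot.move_ptp(W([-.19,0],.30),quat(yaw))
o=bot.get_obs();print(o['time_s'],o['contact_force'])
f=bot.grab_frame('top');np.save('f_top.npy',f,allow_pickle=True);cv2.imwrite('pics/f_top.png',cv2.resize(f['image'][80:290,250:470,::-1],None,fx=2.8,fy=2.8,interpolation=2))
E
```

```text
1.55 [-2.7  2.1]
1.57 [-2.   2.5]
1.59 [-3.4  1.6]
1.61 [-3.1  2. ]
1.63 [-4.1  2.4]
1.65 [-6.8  1.3]
29.525 [ 8.49455004e-03  2.14962432e-01 -2.06519133e-04]
```

View pics/f_top.png

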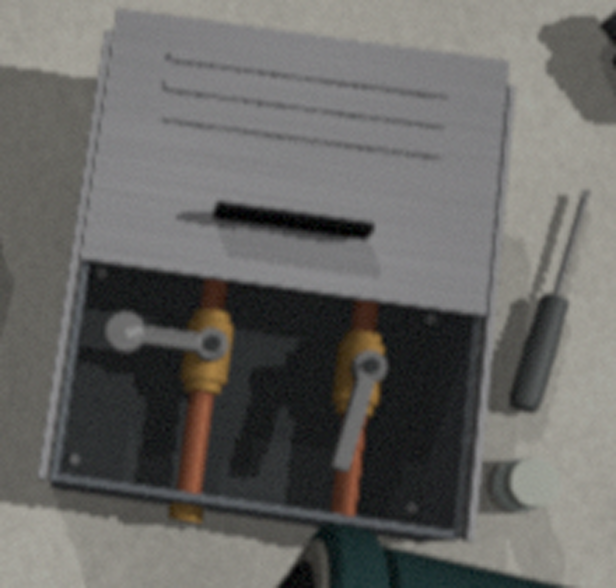

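Disc is now at zoomed (125,331) and its pivot at (211,343). The cover, plain handle, driver and jar look unchanged. Before handing in I'll compute the handle angle and check the meter.

```bash
python3 - <<'E'
from h import *
f=np.load('f_top.npy',allow_pickle=True).item();g=np.load('d_top.npy',allow_pickle=True).item()
d=np.load('box.npz');C,yaw=d['C'],float(d['yaw'])
R=np.array([[np.cos(yaw),-np.sin(yaw)],[np.sin(yaw),np.cos(yaw)]])
B=lambda uv,z:(ray(f,uv,z)[:,:2]-C)@R
z=lambda p:(p[0]/2.8+250,p[1]/2.8+80)
p,e=B([z((211,343)),z((125,331))],.074);print(p,e,np.arctan2(e[1]-p[1],-(e[0]-p[0])))
a0=cv2.cvtColor(cv2.imread('pics/a_top.png'),6).astype(int);a1=cv2.cvtColor(f['image'],7).astype(int)
D=abs(a0-a1)
for n,s in dict(meter=np.s_[140:200,180:255],driver=np.s_[145:235,432:470],jar=np.s_[240:268,428:450]).items():print(n,D[s].mean(),(D[s]>40).sum())
print('plain',abs(cv2.cvtColor(g['image'],7).astype(int)-a1)[195:255,365:395].max())
E
```

```text
[0.02140261 0.04446206] [0.0213956  0.11267803] 1.5706936363259947
meter 13.656444444444444 0
driver 19.739766081871345 0
jar 20.42207792207792 0
plain 16
```

```bash
python3 - <<'E'
from plant import bot
print(bot.get_obs()['time_s']);bot.sign_off()
E
```

```text
29.575
the job is handed in; nothing more can be done
```

I pushed the cover back by its rib, pushed the disc handle shut against its stop, moved the arm clear, and handed the job in at 29.6 s of the 54 s allowed. No verdict was reported.

**Last checks**
- **Cover:** about 0.170 m back from its front edge in the top view, and 0.1665 m from the rib, whose front face biases that reading slightly low. Both are above the 0.16 m needed. I didn't push it into the end stop.
- **Disc handle:** measured at 1.571 rad, which is fully shut. I felt the stop as the push force rose to about 7 N.
- **Plain handle:** its pixels did not change visibly between the pictures before and after the handle was turned.
- **Meter, jar and screwdriver:** compared with the first picture, none show any shifted edges. Overall brightness there differed by 14–20 grey levels. I took that as a lighting or exposure change and did not look into it.

**Disagreement:** my first contact reading at the rib, 1.4 N, was a false trigger from force-sensor noise. I placed the actual contact from the pictures and the push distance instead.

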